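Clamp a paint tin in the shaker and hold its run lever

ROBOT

A 6-joint arm with a two-finger parallel gripper is mounted at the origin on the work surface. World frame = base frame: x ahead of the robot, y to its left, z up, the work surface at z = 0. Lengths are in mm, angles in rad, forces in N, time in s.
With the tool pointing down it reaches from about 275 to 975 mm from the base axis. Payload 8.4 kg.
Tool frame: the origin (TCP) lies midway between the tips of the shut fingers; the grasp point (between the pads) lies 19 mm behind it; z points along the fingers, y is the line along which they close (so a half turn about z gives the same grasp; the last joint's range is limited). The gripper opens to 92 mm and grips with 3 to 60 N. Pads are 20 mm wide; open, the fingers measure 128 mm over their backs; the gripper's body (75 mm by 189 mm) begins 69 mm behind the grasp point.
Start: joints at [1.109, 0.353, 1.633, -0, 1.155, -0.002], TCP at [277.354, 560.091, 214.583] pointing down, gripper open.
Joint ranges: [-2.63, 2.63], [-0.92, 2.1], [0.06, 2.66], [-1.3, 4.44], [0, 2.69], [-3.02, 3.02]. Speed limits (rad/s): [2.22, 2.22, 2.79, 3.14, 3.14, 3.14].

INTERFACE

Orientations are given as a unit quaternion [w, x, y, z].
In Python, from rig import robot gives the robot as it stands.
- The arm moves only by the tool servo_tool, never from a script. Its argument "deltas" is a list of rows, each a list of 5 numbers: the shift along the world's x, y, z in mm, then the turn about the world's z in rad, then the opening, from 0 (shut) to 1 (fully open). A call has 1 to 20 rows; each row is the pose to reach, as a shift and turn from the pose commanded when the call began; what a row does not reach only later rows make up. A row lasts 1/12 s, in which the tool goes at most 41.7 mm and 7.16 degrees, less where a joint would pass 70% of its speed; a pose out of reach is approached as far as the arm can. A call with a gripper value outside its range is refused whole. The fingers move at their own pace and stop on an object; "newtons" is the grip in N (left out, the last holds). Time passes only in rows, so rows that repeat a pose let the fingers close. It gives the time, the measured TCP pose, the force, the opening and the grip force at its end, in the units of the state.
- robot.get_obs(): the state, without advancing time (a new reading comes with each control period).
- robot.snapshot(name): name is "side" or "top" or "wrist"; returns a dict with "color" (384x512x3 uint8, red, green, blue), "K" (3x3 intrinsics, pixels), "pose" (4x4, takes a point from camera to world coordinates). Camera axes: x right, y down, z forward; pixel columns grow to the right and rows downward; lengths in mm; the calibration is good to about 2 mm. The wrist camera is an equidistant fisheye: a pixel r from the principal point sees the ray r / f radians off the axis. A picture is of the moment at which its call begins. There is no depth.
- robot.finish_job(): hands the job in; it is judged then, once.
The state is a dict: "time_s": time; "q": joint angles; "dq": joint speeds; "tau": joint torques, N m; "position": TCP position; "tcp_rot": TCP orientation; "force": force on the tool from outside, world axes, zero at the start; "ft_torque": the same for the moment, N m; "gripper_width": finger opening in mm; "finger_force": force on a finger pad.
Only numpy, scipy, OpenCV 4.12 (cv2) and the standard library are available. Lean on these libraries where they do the work, as an engineer would, in place of code of your own. Each camera call takes 0.05 s, during which the arm holds its last target. There are 200 camera calls.

TASK

First wind the shaker's yellow handwheel clockwise (seen from above) until its red pad has pushed the green half-litre tin fully home into the vee block and presses firmly on it. Then flip the red safety catch up and over, away from the run lever, and only then pull the lever by its green grip towards the robot's side of the machine, all the way, and finish while still holding it there; leave the other things on the bench and on the machine where they are.

Things in the scene. Friction and masses are not known exactly. Their poses are not given: they have to be found in the camera images.
- mixer: tin shaker, fixed grey machine 340 x 470 mm, deck 45 mm above the bench. Origin on the bench under it; x points from the operator's (robot's) side to the rear, y left, z up. In this frame, mm: wheel axis (-70, 110), seat (115, 110), lever pivot (-60, -110), catch hinge (-59, -190); red motor box x 65..165, y -195..-65, 110 high, its orange lamp to 160
- wheel (a joint): yellow handwheel (disc 120 mm across, top 111 mm above the bench, hub 113, upright axis), rad, grows clockwise from above, 0 to 10.5, starts at 0 to 4.4; drives the jaw to the tin, 5.73 mm/rad. Tin home: pad touches at 7.85; it is sprung (8 N at touch, 18 N at its full 8 mm), so 8.6 is a firm clamp, beyond 9.2 solid. Takes 3 N at the crank, 5.5 N when clamped; stays where left
- crank (a point): centre of the upright black crank handle on the handwheel (22 mm across, 42 mm tall, spinning freely on its own pin, from 115 to 157 mm above the bench), 48 mm from the wheel's axis; the point is 135 mm above the bench. At wheel 0 it lies on the machine -x side of the axis.
- wheel_axis (a point): point on the handwheel's upright axis at the height of crank, 135 mm above the bench
- pad: the round red pad, 36 mm across, on the jaw slide: origin at the middle of the face that presses the tin, 78 mm above the bench; it moves along machine +x as the wheel is wound
- tin: the green half-litre paint tin with orange rim, standing loose on the deck between pad and vee block, 86 mm across, 98 mm tall, about 0.75 kg; origin at the centre of its underside. It starts 8 to 14 mm short of home
- seat (a point): where the centre of the tin's underside lies when the tin touches both faces of the dark vee block (on the deck)
- catch (a joint): angle of the red safety catch, rad: 0 = bar lying level across the operator's side of the lever stem, which blocks the lever; grows as its free end is lifted up and over to the machine's right (-y); 1.57 upright, stop at 2.2. Stays where it is left (friction, under 2 N at the tab).
- catch_tab (a point): middle of the grip tab on the catch's free end: 12 mm thick along machine x, 24 mm wide, 40 mm tall; the point is 133 mm above the bench at catch 0, and 120 mm along the bar and 18 mm above the hinge line
- catch_hinge (a point): point on the catch's hinge line, 115 mm above the bench; the line runs along machine x; catch angle turns the tab about it from +y over +z towards -y
- run_lever (a joint): angle of the run lever, rad: 0 = at rest, leaning 0.25 rad to the rear; grows as it is pulled towards the operator's side (machine -x), stop at 0.75. A spring returns it: about 2 N at the grip to start, 8 N at full pull. It moves only some 0.06 while the catch is across it.
- lever_grip: the green round grip (a sleeve free to spin) at the top of the run lever, 22 mm across, 45 mm long; origin near its middle, 105 mm from the pivot (162 mm above the bench at rest), its z axis along the lever, top end 20 mm above the origin
- lever_pivot (a point): point on the lever's pivot, 60 mm above the bench; the pivot line runs along machine y
- pot: bystander: small sample jar, 44 mm across, 45 mm tall, on the deck; origin under its centre
- tape: bystander: yellow roll of tape, 60 mm across, 22 mm tall, lying on the deck; origin under its centre
- litre_tin: bystander: bare metal tin 108 mm across, 128 mm tall; origin under its centre
- big_tin: bystander: large green tin 156 mm across, 165 mm tall; origin under its centre
- cup: bystander: open white cup 84 mm across, 100 mm tall; origin under its centre
- brush: bystander: paint brush lying on the bench
- knife: bystander: palette knife lying on the bench
There are look-alikes about, which are no part of the job. What is shaped like the tin but pink or turquoise is not meant.

How it is judged (in metres and radians):
On the way, in this order (a step that is already met when the one before it is completed fails the run):
1. the tin is home in the vee block with the pad pressing on it (contact force between pad and tin above 3 N and horizontal distance between tin and seat below 0.006 m), for 0.2 s.
2. the safety catch is flipped up and over (value of joint catch above 1.4 rad), for 0.1 s.
3. the run lever is pulled all the way by its grip (value of joint run_lever above 0.6 rad and contact force between the fingers and lever_grip above 2 N), for 0.2 s.
At the end, for the whole second after the job is handed in: the fingers hold the run lever's grip (contact over 2 N) with the lever past 0.6 rad, the catch past 1.4 rad, the tin within 6 mm of its seat and the pad pressing on it with more than 3 N (all of step 1 and all of step 3 and value of joint catch above 1.4 rad); the arm keeps its last pose, push and grip.
It fails at once if one of the other things on the bench or machine is shifted by more than 30 mm (distance of any of pot, tape, litre_tin, big_tin, cup, brush, knife from where it was at the start of the episode above 0.03 m).
It also fails if it takes over 72 s, if anything falls off the work surface, if the arm or the gripper's body presses on something with over 40 N, if the wrist force passes 120 N, or if a joint passes its speed limit or range.

## Working session

There is one attempt and no reset: what is moved stays moved. The work goes in short steps, Python scripts to look and compute and a tool call to move; the robot and the scene stay as the last step left them, time stands still between calls to the robot, and variables do not carry over. Pictures are saved under pics/ and viewed, at most 10 in all, crops included, and the job is handed in when it is done.

Besides the shell and the picture viewer there is one more tool, called after "Emit:" as a command line: name --pt "numbers of a row" for each row, then --argument value for the rest. servo_tool: Moves the arm, as the interface text tells. Its arguments: {"type":"object","properties":{"deltas":{"type":"array"},"newtons":{"type":"number"}},"required":["deltas"]}

```bash
mkdir -p pics; ls; cat > h.py <<'E'
import numpy as np, cv2
from rig import robot
def snap(n,f=None):
    s=robot.snapshot(n)
    if f: cv2.imwrite(f,s["color"][:,:,::-1])
    return s
def ray(s,u,v,fish=False):
    K,T=np.array(s["K"]),np.array(s["pose"])
    x,y=(u-K[0,2])/K[0,0],(v-K[1,2])/K[1,1]
    if fish:
        r=np.hypot(x,y); d=np.array([x/r*np.sin(r),y/r*np.sin(r),np.cos(r)]) if r>0 else np.array([0,0,1.])
    else: d=np.array([x,y,1.])/np.sqrt(x*x+y*y+1)
    return T[:3,3],T[:3,:3]@d
def plane(s,u,v,z,fish=False):
    o,d=ray(s,u,v,fish); return o+d*(z-o[2])/d[2]
def tri(rs):
    A=sum(np.eye(3)-np.outer(d,d) for o,d in rs); b=sum((np.eye(3)-np.outer(d,d))@o for o,d in rs)
    p=np.linalg.solve(A,b); return p,[np.linalg.norm((np.eye(3)-np.outer(d,d))@(p-o)) for o,d in rs]
def proj(s,p):
    K,T=np.array(s["K"]),np.array(s["pose"]); c=T[:3,:3].T@(np.array(p,float)-T[:3,3]); q=K@(c/c[2]); return q[:2]
E
python3 - <<'E'
from h import *
for n in("top","side","wrist"):
    s=snap(n,f"pics/{n}0.png"); print(n,np.array(s["K"]).round(1).tolist(),np.array(s["pose"]).round(3).tolist())
a=cv2.imread("pics/top0.png");b=cv2.imread("pics/side0.png")
o=robot.get_obs();print(o["position"],o["tcp_rot"],o["gripper_width"],o["force"])
E
```

```text
pics
top [[361.8, 0.0, 257.5], [0.0, 361.8, 192.7], [0.0, 0.0, 1.0]] [[0.002, -0.995, 0.098, 465.746], [-1.0, -0.002, 0.009, -33.962], [-0.009, -0.098, -0.995, 1286.476], [0.0, 0.0, 0.0, 1.0]]
side [[411.7, 0.0, 258.5], [0.0, 411.7, 187.2], [0.0, 0.0, 1.0]] [[0.769, -0.312, 0.558, -243.954], [-0.639, -0.379, 0.669, -991.681], [0.002, -0.871, -0.491, 849.703], [0.0, 0.0, 0.0, 1.0]]
wrist [[297.3, 0.0, 257.7], [0.0, 297.3, 193.5], [0.0, 0.0, 1.0]] [[0.444, 0.858, 0.26, 203.471], [0.896, -0.424, -0.131, 595.464], [-0.002, 0.292, -0.957, 383.038], [0.0, 0.0, 0.0, 1.0]]
[277.20012824 559.76441944 214.04146151] [-1.24585851e-04  2.27886885e-01  9.73687479e-01 -4.95938509e-04] 91.69852834921521 [-0.9579794  -0.10112537 -1.00059267]
```

View pics/top0.png

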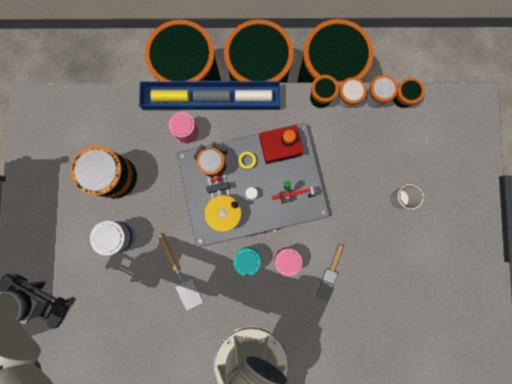

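View pics/side0.png

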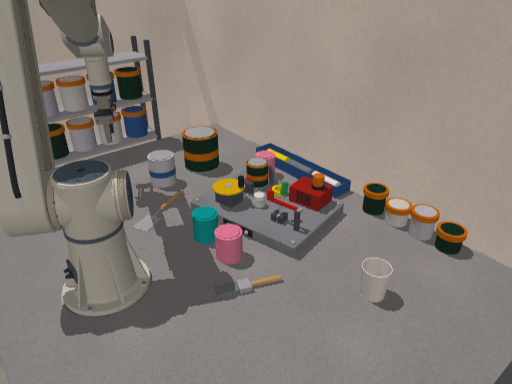

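```bash
python3 - <<'E'
import cv2,numpy as np
a=cv2.imread("pics/top0.png")[115:255,165:345];b=cv2.imread("pics/side0.png")[150:260,185:350]
a=cv2.resize(a,None,fx=4.4,fy=4.4,interpolation=3)[:, :790]
b=cv2.resize(b,None,fx=4.8,fy=4.8,interpolation=3)
cv2.imwrite("pics/ta.png",a[:600]);cv2.imwrite("pics/sa.png",b[:600,:800])
E
```

```text
(no output)
```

View pics/ta.png

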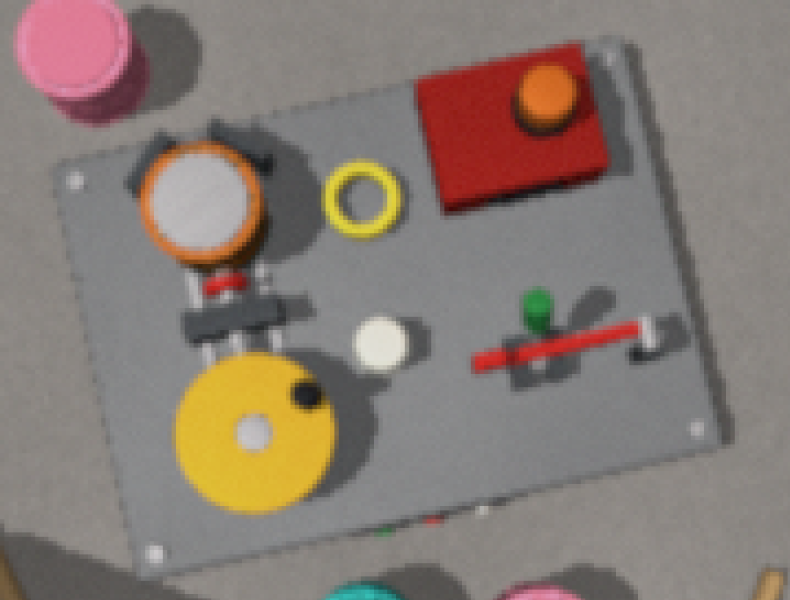

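View pics/sa.png

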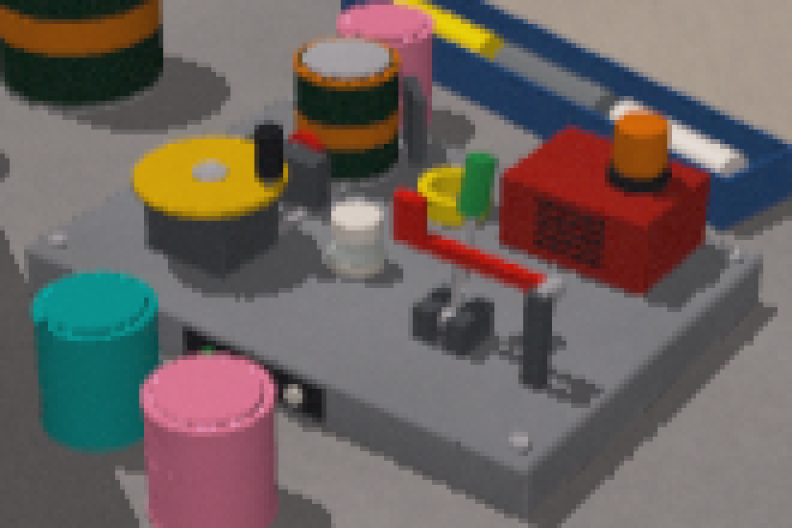

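```bash
python3 - <<'E'
from h import *
T=snap("top");S=snap("side")
def comp(s,lo,hi,box):
    h=cv2.cvtColor(s["color"],cv2.COLOR_RGB2HSV);m=cv2.inRange(h,np.array(lo),np.array(hi))
    x0,y0,x1,y1=box;k=np.zeros_like(m);k[y0:y1,x0:x1]=m[y0:y1,x0:x1]
    n,l,st,c=cv2.connectedComponentsWithStats(k);i=1+st[1:,4].argmax()
    return c[i],st[i],l==i
Y=((18,120,90),(32,255,255));G=((45,90,40),(85,255,255));R1=((0,150,80),(8,255,255));BK=((0,0,0),(179,255,45))
ct=comp(T,*Y,(195,190,250,240));cs=comp(S,*Y,(205,170,250,200));print("wheel",ct[:2],cs[:2])
print(tri([ray(T,*ct[0]),ray(S,*cs[0])]), plane(T,*ct[0],111),plane(S,*cs[0],111))
kt=comp(T,*BK,(228,198,243,213));ks=comp(S,*BK,(234,173,246,190));print("crank",kt[:2],ks[:2])
print(tri([ray(T,*kt[0]),ray(S,*ks[0])]))
print("crank top@157", plane(T,*kt[0],150),plane(S,ks[0][0],ks[0][1],136))
gt=comp(T,*G,(275,175,300,195));gs=comp(S,*G,(275,178,292,198));print("grip",gt[:2],gs[:2])
print(tri([ray(T,*gt[0]),ray(S,*gs[0])]))
# screws
P=[]
for u,v in((75,181),(613,57),(698,429),(155,554)): p=plane(T,165+u/4.4,115+v/4.4,46);P.append(p);
print("screwsT",np.round(P,1).tolist(), np.mean(P,0))
Q=[plane(S,185+u/4.8,150+v/4.8,46) for u,v in((58,240),(737,254),(520,440))];print("screwsS",np.round(Q,1).tolist())
e=(P[0]+P[1]-P[2]-P[3])[:2];f=(P[0]+P[3]-P[1]-P[2])[:2]
print("yaw",np.arctan2(e[1],e[0]),np.arctan2(-f[0],f[1]))
for nm,a,b in(("tab",(483,362),(410,212)),("hinge",(648,333),(549,283)),("tintop",(200,200),(348,60))):
    print(nm,tri([ray(T,165+a[0]/4.4,115+a[1]/4.4),ray(S,185+b[0]/4.8,150+b[1]/4.8)]))
E
```

```text
wheel (array([222.21658031, 213.27564767]), array([205, 195,  37,  37, 965], dtype=int32)) (array([227.11989796, 186.99234694]), array([212, 178,  33,  18, 392], dtype=int32))
(array([512.59711973,  93.18837558, 107.33568323]), [np.float64(2.445888648341497), np.float64(2.445888648341479)]) [514.42782044  91.36341104 111.        ] [506.95794391  89.35505467 111.        ]
crank (array([234.58823529, 204.35294118]), array([232, 203,   6,   4,  17], dtype=int32)) (array([240.81818182, 180.87272727]), array([238, 176,   6,  11,  55], dtype=int32))
(array([541.00908343,  49.57130845, 141.41887024]), [np.float64(0.6467187188629294), np.float64(0.6467187188629974)])
crank top@157 [540.96020761  48.56234942 150.        ] [546.48500788  57.91758607 136.        ]
grip (array([286.62264151, 185.30188679]), array([284, 181,   6,  10,  53], dtype=int32)) (array([283.92405063, 188.06329114]), array([281, 182,   7,  13,  79], dtype=int32))
(array([ 599.63251311, -114.19242391,  162.24560229]), [np.float64(0.6091572604285131), np.float64(0.6091572604286385)])
screwsT [[715.9, 240.9, 46.0], [816.4, -186.0, 46.0], [520.5, -248.9, 46.0], [422.9, 172.1, 46.0]] [618.91902653  -5.48356314  46.        ]
screwsS [[427.1, 175.3, 46.0], [822.4, -177.4, 46.0], [526.7, -242.2, 46.0]]
yaw 0.22012041610870645 0.22943540756384703
tab (array([566.32317182, -79.70073658, 134.80714771]), [np.float64(1.8768825337813209), np.float64(1.8768825337812143)])
hinge (array([ 588.03126292, -200.46254899,  125.20874824]), [np.float64(1.0891385159512155), np.float64(1.0891385159512494)])
tintop (array([682.70160769, 127.89219507, 141.51112983]), [np.float64(0.11951950470488659), np.float64(0.11951950470480827)])
```

Emit:
servo_tool --pt "264 -510 0 0.69 1" --pt "264 -510 0 0.69 1" --pt "264 -510 0 0.69 1" --pt "264 -510 0 0.69 1" --pt "264 -510 0 0.69 1" --pt "264 -510 0 0.69 1" --pt "264 -510 0 0.69 1" --pt "264 -510 0 0.69 1" --pt "264 -510 0 0.69 1" --pt "264 -510 0 0.69 1" --pt "264 -510 0 0.69 1" --pt "264 -510 0 0.69 1" --pt "264 -510 0 0.69 1" --pt "264 -510 0 0.69 1" --pt "264 -510 0 0.69 1" --pt "264 -510 0 0.69 1" --pt "264 -510 0 0.69 1" --pt "264 -510 0 0.69 1"

```text
time_s: 1.75
position: [540.7, 51.0, 214.5]
tcp_rot: [-0.0, -0.115, 0.993, 0.0]
force: [0.6, -0.3, -1.0]
gripper_width: 91.9
finger_force: 0.0
```

```bash
python3 - <<'E'
from h import *
s=snap("wrist","pics/w1.png");print(np.array(s["pose"]).round(3).tolist());o=robot.get_obs();print(o["position"],o["tcp_rot"],o["force"])
cv2.imwrite("pics/w1b.png",cv2.resize(s["color"][:,:,::-1],(780,585),interpolation=3))
E
```

```text
[[-0.229, 0.931, 0.283, 460.688], [0.973, 0.22, 0.066, 31.057], [-0.001, 0.29, -0.957, 383.586], [0.0, 0.0, 0.0, 1.0]]
[540.75919779  51.21053709 214.53704412] [-1.71072059e-04 -1.15542665e-01  9.93302497e-01  1.11769008e-04] [ 0.17260892  0.63992762 -0.26006613]
```

View pics/w1b.png

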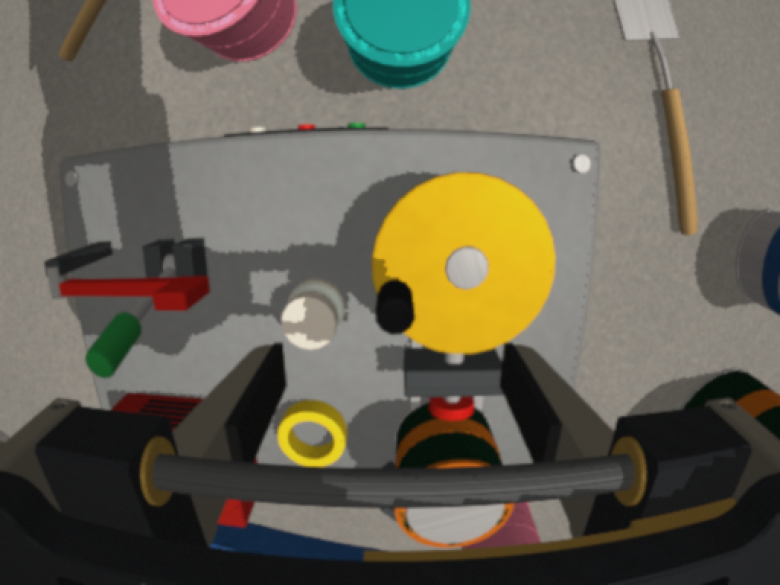

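```bash
cat > m.py <<'E'
from h import *
def wm(s,lo,hi,box):
    h=cv2.cvtColor(s["color"],cv2.COLOR_RGB2HSV);m=cv2.inRange(h,np.array(lo),np.array(hi))
    x0,y0,x1,y1=box;k=np.zeros_like(m);k[y0:y1,x0:x1]=m[y0:y1,x0:x1]
    n,l,st,c=cv2.connectedComponentsWithStats(k);i=1+st[1:,4].argmax()
    return c[i],st[i],(l==i).astype(np.uint8)
E
python3 - <<'E'
from m import *
s=snap("wrist");T=snap("top")
f=1.5234
c,st,m=wm(s,(18,120,70),(34,255,255),(240,108,370,236))
hull=cv2.convexHull(cv2.findContours(m,0,1)[0][0] if 0 else max(cv2.findContours(m,0,1)[0],key=cv2.contourArea))
# top rim points -> plane, circle fit
P=np.array([plane(s,*p[0],110,True) for p in hull])[:,:2]
A=np.c_[2*P,np.ones(len(P))];x=np.linalg.lstsq(A,(P**2).sum(1),rcond=None)[0];print("wheel circ",x[:2],np.sqrt(x[2]+x[:2]@x[:2]))
print("hub",plane(s,466/f,268/f,113,True))
k,st,mk=wm(s,(0,0,0),(179,255,50),(240,180,275,222));print("crank",k,st,plane(s,*k,136,True), "top",plane(s,k[0],st[1]+st[3]-7,157,True),"tophyp base",plane(s,k[0],st[1]+7,115,True))
print("top cam wheel hub",plane(T,222.2,213.3,111))
for n,(u,v),z in(("tabtop",(182,296),150),("hinge",(62,288),115),("screwL",(70,178),46),("screwR",(582,163),46),("grip mid",(113,344),162),("pot",(309,323),90),("padtop",(452,398),96)):
    print(n,plane(s,u/f,v/f,z,True))
E
```

```text
wheel circ [513.29689933  90.04135428] 59.332746762594034
hub [513.38684095  90.12377335 113.        ]
crank [258.2526003  201.25111441] [247 184  24  35 673] [540.72890112  50.37548682 136.        ] top [542.90726926  50.87580495 157.        ] tophyp base [537.61683506  49.65451814 115.        ]
top cam wheel hub [514.34864707  91.4163784  111.        ]
tabtop [558.73671452 -71.88620038 150.        ]
hinge [ 592.47579347 -194.86910284  115.        ]
screwL [ 521.05267128 -248.80234482   46.        ]
screwR [422.25754144 173.32397745  46.        ]
grip mid [ 596.57723495 -113.52535763  162.        ]
pot [581.07375137  -0.74276255  90.        ]
padtop [612.5103596  111.42371539  96.        ]
```

Emit:
servo_tool --pt "-0.8 0.3 -40 0 0.7" --pt "-0.8 0.3 -75 0 0.7" --pt "-0.8 0.3 -93 0 0.7" --pt "-0.8 0.3 -93 0 0.7" --pt "-0.8 0.3 -93 0 0.1" --pt "-0.8 0.3 -93 0 0.1" --pt "-0.8 0.3 -93 0 0.1" --pt "-0.8 0.3 -93 0 0.1" --pt "-0.8 0.3 -93 0 0.1" --pt "-0.8 0.3 -93 0 0.1" --pt "-0.8 0.3 -93 0 0.1" --pt "-0.8 0.3 -93 0 0.1" --newtons 15

```text
time_s: 2.9
position: [540.4, 51.3, 122.2]
tcp_rot: [0.0, -0.114, 0.993, 0.001]
force: [-2.6, 5.0, 6.0]
gripper_width: 22.0
finger_force: 15.0
```

```bash
python3 - <<'E'
from h import *
o=robot.get_obs();print(o["position"],o["force"],o["gripper_width"],o["finger_force"])
ax=np.array([513.4,90.1]);c=np.array([540.6,50.4]);r=48;a0=np.arctan2(*(c-ax)[::-1])
p0=ax+r*np.array([np.cos(a0),np.sin(a0)])
for w in np.arange(0.25,4.7,.25): 
    a=a0-w;p=ax+r*np.array([np.cos(a),np.sin(a)])-p0;print(round(w,2),p.round(1).tolist())
E
```

```text
[540.40829463  51.33201805 122.19977667] [-2.5509094   4.96973309  6.02756149] 21.958969303264332 15.001645535230637
0.25 [-10.6, -5.5]
0.5 [-22.3, -8.2]
0.75 [-34.3, -7.9]
1.0 [-45.8, -4.6]
1.25 [-56.2, 1.4]
1.5 [-64.7, 9.7]
1.75 [-70.9, 20.0]
2.0 [-74.4, 31.4]
2.25 [-75.0, 43.4]
2.5 [-72.6, 55.1]
2.75 [-67.3, 65.8]
3.0 [-59.6, 75.0]
3.25 [-49.8, 81.9]
3.5 [-38.6, 86.2]
3.75 [-26.8, 87.6]
4.0 [-14.9, 86.0]
4.25 [-3.8, 81.5]
4.5 [5.9, 74.5]
```

Emit:
servo_tool --pt "-5 -3 0 0 0.1" --pt "-10.6 -5.5 0 0 0.1" --pt "-16.4 -7 0 0 0.1" --pt "-22.3 -8.2 0 0 0.1" --pt "-28.3 -8.3 0 0 0.1" --pt "-34.3 -7.9 0 0 0.1" --pt "-40.2 -6.5 0 0 0.1" --pt "-45.8 -4.6 0 0 0.1" --pt "-51.2 -1.8 0 0 0.1" --pt "-56.2 1.4 0 0 0.1" --pt "-60.7 5.3 0 0 0.1" --pt "-64.7 9.7 0 0 0.1" --pt "-68 14.6 0 0 0.1" --pt "-70.9 20 0 0 0.1" --pt "-74.4 31.4 0 0 0.1" --pt "-74.4 31.4 0 0 0.1"

```text
time_s: 4.23
position: [468.2, 83.2, 122.3]
tcp_rot: [0.002, -0.115, 0.993, 0.0]
force: [4.8, 3.7, -3.0]
gripper_width: 21.7
finger_force: 15.0
```

Emit:
servo_tool --pt "0.6 7 0 0 0.1" --pt "0.6 13.2 0 0 0.1" --pt "1.5 19.2 0 0 0.1" --pt "3 24.9 0 0 0.1" --pt "5.4 30.3 0 0 0.1" --pt "8.3 35.6 0 0 0.1" --pt "11.8 40.4 0 0 0.1" --pt "16 44.8 0 0 0.1" --pt "20.7 48.5 0 0 0.1" --pt "25.8 51.7 0 0 0.1" --pt "31.3 54.1 0 0 0.1" --pt "37 56 0 0 0.1" --pt "42.9 57 0 0 0.1" --pt "48.8 57.4 0 0 0.1" --pt "54.8 57 0 0 0.1" --pt "60.7 55.8 0 0 0.1" --pt "66.4 53.9 0 0 0.1" --pt "71.8 51.3 0 0 0.1" --pt "81.5 44.3 0 0 0.1" --pt "81.5 44.3 0 0 0.1"

```text
time_s: 5.9
position: [549.1, 126.7, 122.2]
tcp_rot: [0.001, -0.115, 0.993, 0.001]
force: [2.7, 0.9, 5.9]
gripper_width: 21.8
finger_force: 15.0
```

```bash
python3 - <<'E'
from h import *
o=robot.get_obs();print(o["position"],o["force"],o["gripper_width"])
p=o["position"][:2]
for ax in((513.4,90.1),(514.6,91.3)):
    d=p-np.array(ax);a=np.arctan2(d[1],d[0])-.23;print(np.hypot(*d),"wheel",3*np.pi-a)
E
```

```text
[549.05277819 126.66386387 122.22880634] [2.74251031 0.93424722 5.87175908] 21.78633650821526
51.06894099328479 wheel 8.856764459354713
49.372024398622536 wheel 8.856330845954876
```

```bash
python3 -c "
from h import *
print(robot.get_obs()['q'])"
```

```text
[ 2.23449388e-01  3.64251276e-01  1.84955011e+00  1.21047906e-03
  9.26191889e-01 -1.57778623e+00]
```

Emit:
servo_tool --pt "0 0 0 0 0.6" --pt "0 0 0 0 0.6" --pt "0 0 0 0 0.6" --pt "0 0 0 0 0.6" --pt "0 0 40 0 0.6" --pt "0 0 80 0 0.6" --pt "0 0 93 0 0.6"

```text
time_s: 6.48
position: [549.5, 126.6, 219.4]
tcp_rot: [0.003, -0.115, 0.993, 0.0]
force: [1.8, 0.3, 0.4]
gripper_width: 54.8
finger_force: 0.0
```

Emit:
servo_tool --pt "18 -206 0 -1.57 0.6" --pt "18 -206 0 -1.57 0.6" --pt "18 -206 0 -1.57 0.6" --pt "18 -206 0 -1.57 0.6" --pt "18 -206 0 -1.57 0.6" --pt "18 -206 0 -1.57 0.6" --pt "18 -206 0 -1.57 0.6" --pt "18 -206 0 -1.57 0.6" --pt "18 -206 0 -1.57 0.6" --pt "18 -206 0 -1.57 0.6" --pt "18 -206 0 -1.57 0.6" --pt "18 -206 0 -1.57 0.6" --pt "18 -206 0 -1.57 0.6" --pt "18 -206 0 -1.57 0.6"

```text
time_s: 7.65
position: [565.3, -79.7, 214.4]
tcp_rot: [-0.0, 0.622, 0.783, -0.0]
force: [-0.2, 0.1, 0.1]
gripper_width: 55.5
finger_force: 0.0
```

```bash
python3 - <<'E'
from m import *
s=snap("wrist");a=cv2.resize(s["color"][:,:,::-1],(780,585),interpolation=3)
T=snap("top")
S=snap("side");o=robot.get_obs();print(o["position"],o["tcp_rot"])
b=cv2.resize(S["color"][150:230,195:345,::-1],(390,208),interpolation=3)
a[377:,390:]=b; cv2.imwrite("pics/w2.png",a)
c,st,m=wm(T,(18,120,90),(32,255,255),(195,190,250,240));print(c,st)
E
```

```text
[565.47830376 -79.79756378 214.48473638] [-1.16589194e-04  6.19794306e-01  7.84764296e-01 -6.90759798e-05]
[223.02569373 213.31654676] [205 195  37  37 973]
```

View pics/w2.png

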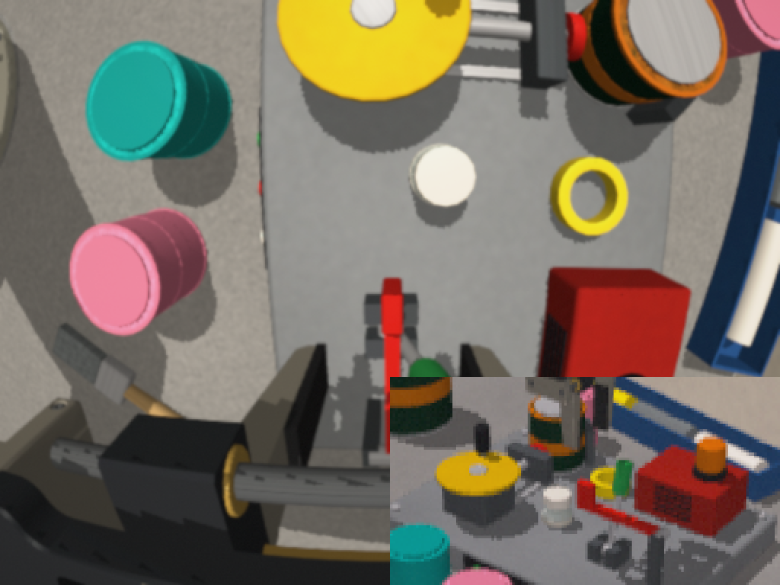

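```bash
python3 - <<'E'
from m import *
s=snap("wrist");f=1.5234
c,st,m=wm(s,(0,150,60),(8,255,255),(235,170,280,221));print(c,st)
R=np.array([[np.cos(.23),-np.sin(.23)],[np.sin(.23),np.cos(.23)]]);O=np.array([607.4,-.2])
u=c[0]
for v,z in((278/f,113),(335/f,153)):
    p=plane(s,u,v,z,True);print(p,R.T@(p[:2]-O))
def w(x,y):return R@[x,y]+O
print("tab nom",w(-59,-70))
cmd=np.array([565.65,-79.9])
for th in np.arange(0,2.11,.15):
    y=-190+120*np.cos(th)-18*np.sin(th);z=115+120*np.sin(th)+18*np.cos(th)
    print(round(th,2),(w(-59,y)-w(-59,-70)).round(1),round(z-133,1))
E
```

```text
[256.88560158 201.86587771] [250 183  15  38 507]
[562.35477701 -70.64124796 113.        ] [-59.91804115 -58.31697758]
[567.48496467 -91.72240436 153.        ] [-59.72897965 -80.01255861]
tab nom [565.91210934 -81.80732154]
0.0 [0. 0.] 0.0
0.15 [ 0.9 -3.9] 17.7
0.3 [  2.4 -10.4] 34.7
0.45 [  4.5 -19.3] 50.4
0.6 [  7.1 -30.3] 64.6
0.75 [ 10.1 -43.3] 77.0
0.9 [ 13.6 -57.9] 87.2
1.05 [ 17.3 -73.9] 95.0
1.2 [ 21.3 -90.8] 100.4
1.35 [  25.4 -108.4] 103.0
1.5 [  29.5 -126.1] 103.0
1.65 [  33.6 -143.6] 100.2
1.8 [  37.6 -160.5] 94.8
1.95 [  41.3 -176.4] 86.8
2.1 [  44.7 -191. ] 76.5
```

Emit:
servo_tool --pt "0 0 -40 0 0.5" --pt "0 0 -75 0 0.5" --pt "0 0 -90 0 0.5" --pt "0 0 -90 0 0" --pt "0 0 -90 0 0" --pt "0 0 -90 0 0" --pt "0 0 -90 0 0" --pt "0 0 -90 0 0" --pt "0 0 -90 0 0" --pt "0 0 -90 0 0" --newtons 10

```text
time_s: 8.68
position: [565.0, -80.3, 125.9]
tcp_rot: [-0.0, 0.621, 0.784, -0.001]
force: [-6.3, -3.0, 7.6]
gripper_width: 11.8
finger_force: 10.0
```

Emit:
servo_tool --pt "0.4 -1.8 9 0 0" --pt "0.9 -3.9 17.7 0 0" --pt "1.6 -7 26.5 0 0" --pt "2.4 -10.4 34.7 0 0" --pt "4.5 -19.3 50.4 0 0" --pt "7.1 -30.3 64.6 0 0" --pt "10.1 -43.3 77 0 0" --pt "13.6 -57.9 87.2 0 0" --pt "17.3 -73.9 95 0 0" --pt "21.3 -90.8 100.4 0 0" --pt "21.3 -90.8 100.4 0 0"

```text
time_s: 9.6
position: [586.9, -173.6, 227.1]
tcp_rot: [0.0, 0.621, 0.784, -0.001]
force: [-8.4, -0.4, 7.1]
gripper_width: 11.7
finger_force: 10.0
```

Emit:
servo_tool --pt "4.1 -17.6 2.6 0 0" --pt "8.2 -35.3 2.6 0 0" --pt "12.3 -52.8 0 0 0" --pt "16.3 -69.7 -5 0 0" --pt "20 -85.6 -13 0 0" --pt "22.5 -96 -20 0 0" --pt "22.5 -96 -20 0 0" --pt "22.5 -96 -20 0 0"

```text
time_s: 10.27
position: [609.1, -269.0, 205.9]
tcp_rot: [0.001, 0.621, 0.784, -0.001]
force: [-5.7, -4.7, 1.4]
gripper_width: 12.1
finger_force: 10.0
```

```bash
python3 - <<'E'
from m import *
S=snap("side");T=snap("top")
b=cv2.resize(S["color"][130:260,195:365,::-1],None,fx=2.3,fy=2.3,interpolation=3)
a=cv2.resize(T["color"][115:245,165:345,::-1],None,fx=2.2,fy=2.3,interpolation=3)
cv2.imwrite("pics/c.png",np.hstack([b,a]))
E
```

```text
(no output)
```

View pics/c.png

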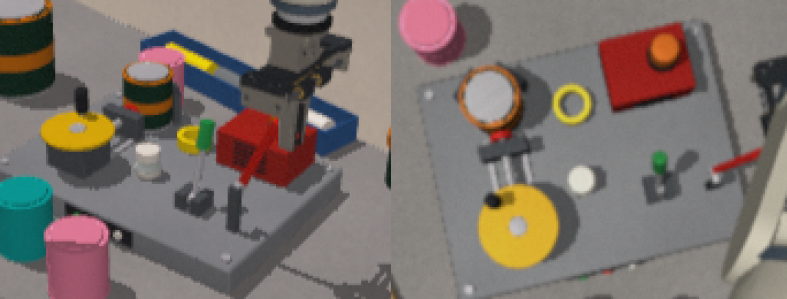

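Emit:
servo_tool --pt "0 0 0 0 0.5" --pt "0 0 0 0 0.5" --pt "0 0 0 0 0.5" --pt "0 0 0 0 0.5" --pt "0 0 40 0 0.5" --pt "0 0 70 0 0.5" --pt "-10 152 70 1.57 0.6" --pt "-10 152 70 1.57 0.6" --pt "-10 152 70 1.57 0.6" --pt "-10 152 70 1.57 0.6" --pt "-10 152 70 1.57 0.6" --pt "-10 152 70 1.57 0.6" --pt "-10 152 70 1.57 0.6" --pt "-10 152 70 1.57 0.6" --pt "-10 152 70 1.57 0.6" --pt "-10 152 70 1.57 0.6" --pt "-10 152 70 1.57 0.6" --pt "-10 152 70 1.57 0.6" --pt "-10 152 70 1.57 0.6" --pt "-10 152 70 1.57 0.6"

```text
time_s: 12.03
position: [599.7, -114.5, 275.3]
tcp_rot: [0.0, -0.117, 0.993, 0.0]
force: [0.4, 0.7, -0.4]
gripper_width: 55.2
finger_force: 0.0
```

```bash
python3 - <<'E'
from m import *
s=snap("wrist");S=snap("side")
o=robot.get_obs();print(o["position"],o["tcp_rot"])
G=((45,90,30),(85,255,255))
c,st,m=wm(s,*G,(190,130,330,330));print(c,st)
d,t2,_=wm(S,*G,(275,178,292,198));print(d,t2)
print(plane(s,*c,162,True),tri([ray(s,*c,True),ray(S,*d)]))
a=cv2.resize(s["color"][:,:,::-1],(780,585),interpolation=3)
b=cv2.resize(S["color"][130:260,195:365,::-1],(390,298),interpolation=3);a[:200,:300]=b[:200,90:390];cv2.imwrite("pics/w3.png",a)
E
```

```text
[ 599.62504485 -114.54769777  275.16917062] [ 2.28620111e-04 -1.13576820e-01  9.93529191e-01  2.12116743e-05]
[258.52631579 188.67836257] [248 170  22  38 684]
[283.92405063 188.06329114] [281 182   7  13  79]
[ 598.20122292 -115.39784084  162.        ] (array([ 597.73066032, -115.43755724,  163.40901434]), [np.float64(0.0943334585585625), np.float64(0.09433345855849551)])
```

View pics/w3.png

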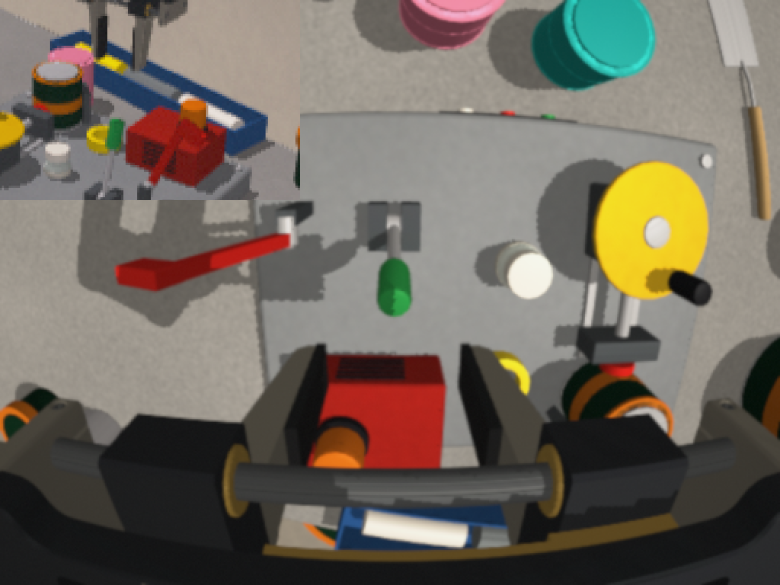

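Emit:
servo_tool --pt "-1.3 -0.7 -40 0 0.6" --pt "-1.3 -0.7 -80 0 0.6" --pt "-1.3 -0.7 -115 0 0.6" --pt "-1.3 -0.7 -132 0 0.6" --pt "-1.3 -0.7 -132 0 0.6" --pt "-1.3 -0.7 -132 0 0" --pt "-1.3 -0.7 -132 0 0" --pt "-1.3 -0.7 -132 0 0" --pt "-1.3 -0.7 -132 0 0" --pt "-1.3 -0.7 -132 0 0" --pt "-1.3 -0.7 -132 0 0" --pt "-1.3 -0.7 -132 0 0" --newtons 30

```text
time_s: 13.13
position: [598.7, -114.4, 144.3]
tcp_rot: [0.001, -0.115, 0.993, 0.001]
force: [-2.0, 5.6, 6.7]
gripper_width: 21.2
finger_force: 30.0
```

Emit:
servo_tool --pt "-7.5 -1.8 1.5 0 0" --pt "-15.1 -3.5 2.8 0 0" --pt "-22.8 -5.3 3 0 0" --pt "-30.4 -7.1 3.1 0 0" --pt "-38 -8.9 2.3 0 0" --pt "-45.7 -10.7 1.2 0 0" --pt "-53 -12.4 -0.8 0 0" --pt "-60.4 -14.1 -3.1 0 0" --pt "-65 -15.2 -5.2 0 0" --pt "-69.8 -16.3 -7.2 0 0" --pt "-71 -16.6 -7.8 0 0" --pt "-71 -16.6 -7.8 0 0" --pt "-71 -16.6 -7.8 0 0" --pt "-71 -16.6 -7.8 0 0"

```text
time_s: 14.3
position: [529.7, -130.9, 138.0]
tcp_rot: [0.003, -0.114, 0.993, 0.0]
force: [0.4, 9.2, 16.2]
gripper_width: 21.5
finger_force: 30.0
```

```bash
python3 - <<'E'
from m import *
s=snap("wrist");S=snap("side");T=snap("top")
o=robot.get_obs();print(o["position"],o["force"],o["gripper_width"],o["finger_force"])
a=cv2.resize(s["color"][:,:,::-1],(420,315),interpolation=3)
b=cv2.resize(S["color"][140:250,195:345,::-1],(370,315),interpolation=3);cv2.imwrite("pics/w4.png",np.hstack([a,b]))
E
```

```text
[ 529.71025959 -130.84576167  138.0034875 ] [-0.23928883 10.2921542  16.42852556] 20.957472454582295 29.99919980764389
```

View pics/w4.png

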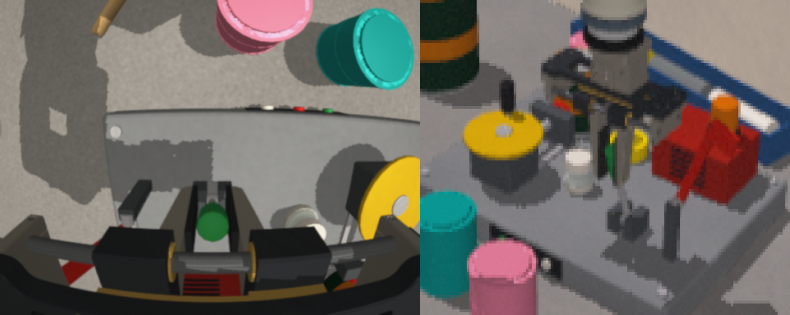

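```bash
python3 - <<'E'
from m import *
s=snap("wrist");S=snap("side")
G=((45,90,30),(85,255,255))
c,st,m=wm(s,*G,(220,220,300,310));print(c,st)
R=np.array([[np.cos(.23),-np.sin(.23)],[np.sin(.23),np.cos(.23)]]);O=np.array([607.4,-.2])
for z in(150,165,173): print(z,R.T@(plane(s,*c,z,True)[:2]-O))
d,t2,_=wm(S,*G,(260,170,292,210));print(d,t2)
print(R.T@(robot.get_obs()["position"][:2]-O))
for l in(0,.3,.6,.7):
    f=.25-l;print(l,[proj(S,[*(R@[-60+r*np.sin(f),-110]+O),60+r*np.cos(f)]).round(1).tolist() for r in(80,125)])
E
```

```text
[259.18995929 270.86160109] [ 238  247   42   48 1474]
150 [ -90.5823572  -109.79151631]
165 [-100.01111781 -109.85881367]
173 [-105.03979013 -109.8947056 ]
[271.68571429 194.62857143] [270 190   4  12  35]
[-105.43335585 -109.48881977]
0 [[283.0, 195.2], [285.2, 182.7]]
0.3 [[279.0, 197.4], [279.0, 186.0]]
0.6 [[275.0, 201.5], [272.5, 192.4]]
0.7 [[273.7, 203.3], [270.4, 195.1]]
```

Emit:
servo_tool --pt "-3 -0.7 -1 0 0" --pt "-6 -1.4 -2 0 0" --pt "-9 -2 -3 0 0" --pt "-9 -2 -3 0 0" --pt "-9 -2 -3 0 0" --pt "-9 -2 -3 0 0"

```text
time_s: 15.05
position: [520.7, -132.9, 134.2]
tcp_rot: [0.003, -0.114, 0.993, 0.0]
force: [4.2, 9.1, 8.2]
gripper_width: 21.2
finger_force: 30.0
```

```bash
python3 - <<'E'
from m import *
s=snap("wrist");S=snap("side")
G=((45,90,30),(85,255,255))
R=np.array([[np.cos(.23),-np.sin(.23)],[np.sin(.23),np.cos(.23)]]);O=np.array([607.4,-.2])
print(wm(s,*G,(220,220,300,310))[:2]);print(wm(S,*G,(260,170,292,210))[:2])
o=robot.get_obs();print(R.T@(o["position"][:2]-O),o["position"][2],o["force"],R.T@o["force"][:2],o["gripper_width"],o["finger_force"])
E
```

```text
(array([258.98668639, 273.62056213]), array([ 238,  252,   42,   43, 1352], dtype=int32))
(array([269.78125, 196.1875 ]), array([268, 192,   4,  11,  32], dtype=int32))
[-114.67934495 -109.40263651] 134.1536009798008 [3.34568472 9.24219918 8.18724177] [5.36459446 8.23607784] 21.495940248298485 29.98719424009323
```

Emit:
servo_tool --pt "-3 -0.7 -2 0 0" --pt "-6 -1.4 -3.5 0 0" --pt "-6 -1.4 -3.5 0 0" --pt "-6 -1.4 -3.5 0 0" --pt "-6 -1.4 -3.5 0 0" --pt "-6 -1.4 -3.5 0 0" --newtons 45

```text
time_s: 15.65
position: [514.7, -134.3, 130.9]
tcp_rot: [0.003, -0.114, 0.993, 0.0]
force: [2.8, 9.8, 11.2]
gripper_width: 20.6
finger_force: 45.0
```

```bash
python3 - <<'E'
from m import *
s=snap("wrist");S=snap("side")
G=((45,90,30),(85,255,255))
R=np.array([[np.cos(.23),-np.sin(.23)],[np.sin(.23),np.cos(.23)]]);O=np.array([607.4,-.2])
print(wm(s,*G,(220,220,300,310))[:2]);print(wm(S,*G,(260,170,292,210))[:2])
o=robot.get_obs();print(R.T@(o["position"][:2]-O),o["position"][2],o["force"],R.T@o["force"][:2],o["gripper_width"],o["finger_force"])
a=cv2.resize(s["color"][210:330,180:340,::-1],(533,400),interpolation=3)
b=cv2.resize(S["color"][170:230,250:290,::-1],(267,400),interpolation=3);cv2.imwrite("pics/w5.png",np.hstack([a,b]))
E
```

```text
(array([258.96847912, 275.26004728]), array([ 238,  255,   42,   41, 1269], dtype=int32))
(array([268.85185185, 197.37037037]), array([267, 194,   4,   9,  27], dtype=int32))
[-120.81208989 -109.46281175] 130.8987297090647 [ 2.50897601  9.45681256 10.69456373] [4.59884634 8.63579046] 21.192532603317073 44.991461634635925
```

View pics/w5.png

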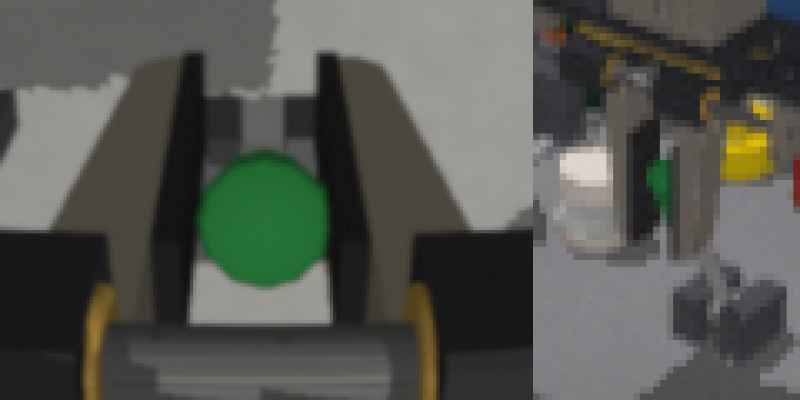

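```bash
python3 - <<'E'
from m import *
s=snap("wrist")
R=np.array([[np.cos(.23),-np.sin(.23)],[np.sin(.23),np.cos(.23)]]);O=np.array([607.4,-.2])
for l in(.5,.6,.65,.7,.75,.8):
    f=l-.25;z=60+125*np.cos(f);print(l,round(-60-125*np.sin(f),1),(R.T@(plane(s,259.6,276,z,True)[:2]-O)).round(1))
E
```

```text
0.5 -90.9 [-127.1 -109.7]
0.6 -102.9 [-124.7 -109.7]
0.65 -108.7 [-123.2 -109.7]
0.7 -114.4 [-121.5 -109.7]
0.75 -119.9 [-119.7 -109.7]
0.8 -125.3 [-117.6 -109.6]
```

The ray through the end of the grip puts the lever at 0.75 rad, which is its stop. The grip force is 45 N, so I'm handing in.

```bash
python3 -c "
from h import *
print(robot.finish_job())"
```

```text
the job is handed in; nothing more can be done
None
```

The job is handed in, but `finish_job` returned no verdict: the tin is clamped in the vee block (wheel about 8.86 rad), the catch is flipped over to about 2 rad, and the lever is held by its grip at about 0.75 rad with 45 N; all three angles are my own estimates from arm position and camera images.

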